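Flip one option rocker on a spindle drive with a setting stylus

TASK

The third rocker in the drive unit's option bank, counted from the end with the cable glands, is set wrong: take the stylus out of the steel tray and with its tip gently press that rocker over to its other side. Leave the other five rockers and the things lying about as they are, keep the fingers off the bank, then lower the stylus back into the tray and leave it lying there, without dropping it.

Things in the scene. Friction and masses are not known exactly. Their poses are not given: they have to be found in the camera images.
- drive: Grey drive unit, 130 (its x) x 190 (y) x 72 mm high, fixed on a steel plate 150 x 214 mm, at any yaw. Origin: centre of its underside on the bench. Three black cable glands stick out of its -y end to y = -118 mm. In its flat lid, 72 mm up, is an open pocket 34 (x) by 96 mm (y) centred at x = -22, y = 0; the option bank, six white rockers in a row along y, lies in it below the lid face.
- drive_row (a point): Point in the plane of the lid face, over the middle of the pocket; axes as the drive's. Rockers are 12 mm apart: the first at y = -30 mm from here (gland end), third at -6, sixth at +30. Their board sits differently in each unit, to be felt or seen: bezel top 4 to 14 mm below the lid face, row up to 3 mm off in x, 1.5 mm in y. Black bars 3.5 mm wide, flush with the bezel, part the rockers.
- drive_third (a point): Point in the plane of the lid face, nominally above the hinge of the third rocker; axes as the drive's. A rocker's face is 8 mm wide (y) and 12 mm long (x), hinged at its middle on an axis along y: two flat halves meet in a shallow V. The pressed half lies level, flush with the bezel; the other rises outward at 30 degrees, its outer end 3 mm above the bezel.
- tray: Fixed steel tray, 240 (its x) x 130 (its y) mm outside, walls 3 mm thick and 16 mm high, floor 3 mm thick. Origin at the centre of its underside on the bench.
- stylus: Setting stylus, 35 to 70 g, lying in the tray with its axis along its own x. Black handle with flat sides, 18 x 18 mm in section and 80 mm long, then a straight steel shank 5 mm thick with a round tip. Origin at the middle of the handle's underside; the axis runs 9 mm above it; the tip is at x = +110 mm, the handle from x = -40 to +40 mm.
- stylus_tip (a point): The very end of the stylus's round tip (5 mm ball).
- rocker1 (a joint): First rocker from the gland end, rad: +0.26 = its half towards the drive's +x is pressed in, -0.26 = its -x half. All six are alike: sprung over centre, they rest in either end position and snap over past the middle. Pressed down on the raised half 4 to 5 mm from the hinge, one gives way at 4 to 6 N and goes down about 2.5 mm to its stop; over 15 N breaks it. Starts at +0.26.
- rocker2 (a joint): Second rocker, as rocker1. Starts at -0.26.
- rocker3 (a joint): Third rocker, the one to flip, as rocker1. Starts at -0.26, so its +x half is raised and is to be pressed in. Within 2 mm of the hinge it resists a gentle press; at its outermost edge the tip can jam between it and the bezel before it is over.
- rocker4 (a joint): Fourth rocker, as rocker1. Starts at +0.26.
- rocker5 (a joint): Fifth rocker, as rocker1. Starts at -0.26.
- rocker6 (a joint): Sixth rocker, as rocker1. Starts at +0.26.
- screwdriver: Bystander: screwdriver with a round black handle, 210 mm long, 26 mm thick, lying on the bench beyond the work.
- sheet: Bystander: aluminium sheet with a pattern of holes, 100 x 150 x 4 mm, lying on the bench beyond the work.
- oiler: Bystander: white oil bottle with a blue cap, 60 mm thick, 150 mm high, standing on the bench beyond the work.
There are look-alikes about, which are no part of the job. Leave any brown or turquoise look-alike of the stylus alone.

How it is judged:
By the outcome, as a careful person would: the job done as asked, in the order asked, and still so for the second after the job is handed in, with the robot touching nothing.
It also fails if it takes over 58 s, if anything falls off the work surface, if the arm or the gripper's body presses on something with over 40 N, if the wrist force passes 120 N, or if a joint passes its speed limit or range.

ROBOT

A 7-joint arm with a two-finger parallel gripper is mounted at the origin on the work surface. World frame = base frame: x ahead of the robot, y to its left, z up, the work surface at z = 0. Lengths are in m, angles in rad, forces in N, time in s.
With the tool pointing down it reaches from about 0.425 to 0.975 m from the base axis. Payload 16.7 kg.
Tool frame: the origin (TCP) lies at the very end of the fingers, on their centre line; the grasp point (between the pads) lies 19 mm behind it (arm.grasp_offset is the distance from the TCP to the grasp point, in m); z points along the fingers, y is the line along which they close (so a half turn about z gives the same grasp; the last joint's range is limited). The gripper opens to 85 mm and grips with 20 to 120 N. Pads are 22 mm wide; open, the fingers measure 114 mm over their backs; the gripper's body (76 mm by 85 mm) begins 54 mm behind the grasp point. The pads swing forward as they close: fully open they stand 13 mm farther back than shut.
Start: joints at [-1.383, 0.426, 0.074, 1.606, -0.034, 1.111, -0.067], TCP at [0.223, 0.637, 0.231] pointing down, gripper open.
Joint ranges: [-2.85, 2.85], [-0.5, 2.14], [-1.23, 1.37], [0.21, 2.46], [-1.02, 4.16], [0.16, 2.05], [-2.73, 2.73]. Speed limits (rad/s): [1.89, 1.89, 2.39, 2.39, 3.01, 3.01, 3.01].

INTERFACE

Orientations are given as a unit quaternion [x, y, z, w].
In Python, from station import arm gives the robot as it stands.
- The arm moves only by the tool move_arm, never from a script. Its argument "plan" is a list of rows, each an object of numbers: "tx", "ty", "tz": the shift along the tool's x, y, z scaled (see below); "ax", "ay", "az": the turn, a rotation vector about the tool's x, y, z scaled (see below); "hand": the opening, from -1 (shut) to 1 (fully open), so that 0 is half open. A call has 1 to 5 rows; each row is the pose to reach, as a shift and turn from the pose commanded when the call began, along the tool's axes at that moment; what a row does not reach only later rows make up. The controller multiplies each number of a shift by 0.25 m and each number of a turn by 90 degrees. A row lasts 1/8 s, in which the tool goes at most 62.5 mm and 10.7 degrees, less where a joint would pass 70% of its speed; a pose out of reach is approached as far as the arm can. A call with a number of a shift or a turn outside -1 to 1 is refused whole. A call with a gripper value outside its range is refused whole. The fingers move at their own pace and stop on an object; "newtons" is the grip in N (left out, the last holds). Time passes only in rows, so rows that repeat a pose let the fingers close. It gives the time, the measured TCP pose, the force, the opening and the grip force at its end, in the units of the state.
- arm.observe(): the state, without advancing time (a new reading comes with each control period).
- arm.grab_frame(name): name is "scene" or "top" or "wrist"; returns (picture, depth): 384x512x3 uint8, red, green, blue; 384x512 float32, m along the optical axis (not along the pixel's ray), 0 where there is no reading.
- arm.camera_info(name): a dict with "intrinsics" (3x3 intrinsics, pixels), "rvec" (rotation vector, rad) and "tvec" (3), from world to camera coordinates, as OpenCV has them; the wrist camera has in their place "tool_from_camera" (4x4, takes a point from camera to tool coordinates, whose origin is the TCP and whose axes are the flange's). Camera axes: x right, y down, z forward; pixel columns grow to the right and rows downward; lengths in m; the calibration is good to about 2 mm. A picture is of the moment at which its call begins: read the wrist's pose just before it. camera_info takes no time and is no camera call.
- arm.finish_job(): hands the job in; it is judged then, once.
Trained networks look in the newest picture that a camera, given by its name, has taken for a name from the list of things; names that differ only in an ending like _2 or _b are one class to them, and where a whole thing is asked for, a point or a joint stands for the part that bears it (a point fixed in the world has none). Each returns a list of dicts, best first, with "p" (0 to 1); they miss things now and then, are a little off and sometimes report something else, mostly with a low value. They report only what shows in the picture. A call takes as long as a camera call. They do not tell look-alikes from the thing itself.
- arm.look_for(query, camera): "at" ([x, y, z] in m, in the coordinates of the camera as it stood for that picture, good to about 4 mm: the middle of the surface that is visible of it).
The state is a dict: "time": time; "q": joint angles; "dq": joint speeds; "joint_torque": joint torques, N m; "position": TCP position; "orientation": TCP orientation; "ft_force": force on the tool from outside, world axes, zero at the start; "wrist_torque": the same for the moment, N m; "finger_gap": finger opening in m; "gripper_force": force on a finger pad.
Only numpy, scipy, OpenCV 4.12 (cv2) and the standard library are available. Lean on these libraries where they do the work, as an engineer would, in place of code of your own. Each camera call takes 0.05 s, during which the arm holds its last target. There are 200 camera calls.

## Working session

There is one attempt and no reset: what is moved stays moved. The work goes in short steps, Python scripts to look and compute and a tool call to move; the robot and the scene stay as the last step left them, time stands still between calls to the robot, and variables do not carry over. Pictures are saved under pics/ and viewed, at most 10 in all, crops included, and the job is handed in when it is done.

Besides the shell and the picture viewer there is one more tool, called after ">>>" by a JSON object that holds its "op" and its "data". move_arm: Moves the arm, as the interface text tells. Its arguments: {"type":"object","properties":{"plan":{"type":"array","items":{"type":"object","properties":{"tx":{"type":"number","minimum":-1,"maximum":1},"ty":{"type":"number","minimum":-1,"maximum":1},"tz":{"type":"number","minimum":-1,"maximum":1},"ax":{"type":"number","minimum":-1,"maximum":1},"ay":{"type":"number","minimum":-1,"maximum":1},"az":{"type":"number","minimum":-1,"maximum":1},"hand":{"type":"number"}}}},"newtons":{"type":"number"}},"required":["plan"]}

```bash
ls; mkdir -p pics; cat > h.py <<'E'
import numpy as np, cv2
from scipy.spatial.transform import Rotation as R
from station import arm
def cam(name, st=None):
    i=arm.camera_info(name); K=np.array(i["intrinsics"])
    if "rvec" in i:
        Rm=R.from_rotvec(np.ravel(i["rvec"])).as_matrix(); t=np.ravel(i["tvec"])
        T=np.eye(4); T[:3,:3]=Rm.T; T[:3,3]=-Rm.T@t
    else:
        s=st or arm.observe(); W=np.eye(4); W[:3,:3]=R.from_quat(s["orientation"]).as_matrix(); W[:3,3]=s["position"]
        T=W@np.array(i["tool_from_camera"])
    return K,T
def cloud(d,K,T):
    v,u=np.mgrid[:d.shape[0],:d.shape[1]]
    P=np.stack([(u-K[0,2])/K[0,0]*d,(v-K[1,2])/K[1,1]*d,d],-1)
    return P@T[:3,:3].T+T[:3,3]
def grab(name,fn):
    K,T=cam(name); im,d=arm.grab_frame(name); cv2.imwrite(fn,im[:,:,::-1]); return im,d,K,T,cloud(d,K,T)
def tw(T,p): return T[:3,:3]@np.array(p)+T[:3,3]
E
python3 - <<'E'
from h import *
s=arm.observe(); print(s)
for n in("scene","top"):
    im,d,K,T,P=grab(n,f"pics/{n}0.png"); np.savez(f"{n}0.npz",im=im,d=d,K=K,T=T,P=P); print(n,K.round(1).tolist(),T[:3].round(3).tolist())
    for q in("drive","drive_row","tray","stylus","stylus_tip","rocker3"):
        print(q,[(round(r["p"],2),tw(T,r["at"]).round(3).tolist()) for r in arm.look_for(q,n)])
print(np.array(arm.camera_info("wrist")["tool_from_camera"]).round(3).tolist(),arm.camera_info("wrist")["intrinsics"])
a=cv2.imread("pics/scene0.png");b=cv2.imread("pics/top0.png")
E
```

```text
pics
{'time': 0.0, 'q': array([-1.38351884,  0.42674715,  0.07387039,  1.60661429, -0.0341326 ,
        1.1108126 , -0.06709549]), 'dq': array([ 0.00089227,  0.00092691,  0.00102602, -0.00102154,  0.00014977,
       -0.00086719,  0.00211756]), 'joint_torque': array([ 8.57589293e-04, -9.49825788e+01,  3.76144722e+00, -4.63523161e+01,
        1.92635326e-02,  1.00694850e-02, -8.69823816e-05]), 'position': array([0.22294465, 0.63667711, 0.23059786]), 'orientation': array([ 1.67623452e-01,  9.85850872e-01, -6.56678178e-04, -7.22132522e-05]), 'ft_force': array([-0.13771053, -0.00455497,  1.96350176]), 'wrist_torque': array([ 0.01957574, -0.01798095,  0.04429794]), 'gripper_force': 0.0, 'finger_gap': 0.08523985191148148}
scene [[492.6, 0.0, 253.2], [0.0, 492.6, 188.4], [0.0, 0.0, 1.0]] [[0.352, 0.786, -0.508, 1.195], [0.936, -0.291, 0.198, -0.342], [0.008, -0.545, -0.838, 1.14]]
drive [(0.66, [0.545, 0.197, 0.074])]
drive_row [(0.9, [0.541, 0.19, 0.072])]
tray [(0.88, [0.548, -0.226, 0.001])]
stylus [(0.69, [0.313, -0.267, 0.014]), (0.63, [0.361, -0.039, 0.017]), (0.61, [0.348, -0.438, 0.0
[... 479 characters left out ...]

drive_row [(0.79, [0.504, 0.194, 0.078])]
tray [(0.73, [0.538, -0.228, 0.006])]
stylus [(0.73, [0.302, -0.268, 0.017]), (0.72, [0.336, -0.444, 0.015]), (0.71, [0.345, -0.038, 0.022]), (0.69, [0.53, -0.237, 0.022]), (0.57, [0.555, -0.026, 0.014]), (0.52, [0.505, 0.193, 0.078])]
stylus_tip [(0.85, [0.301, -0.265, 0.02]), (0.85, [0.331, -0.445, 0.017]), (0.72, [0.531, -0.237, 0.019]), (0.68, [0.562, -0.029, 0.018]), (0.59, [0.347, -0.04, 0.016])]
rocker3 []
[[-0.0, -0.955, -0.297, 0.076], [1.0, -0.0, 0.001, 0.001], [-0.001, -0.297, 0.955, -0.143], [0.0, 0.0, 0.0, 1.0]] [[292.85224095   0.         254.40591945]
 [  0.         292.85224095 190.59601743]
 [  0.           0.           1.        ]]
```

View pics/top0.png

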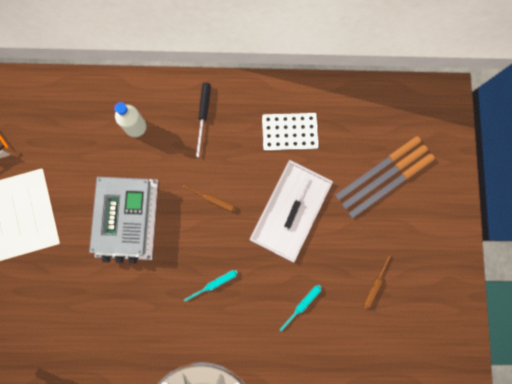

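View pics/scene0.png

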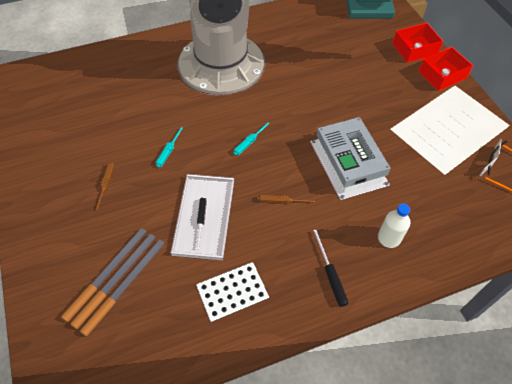

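Top view: black-handled stylus in the tray, handle at about (292,214), shank towards (309,181). The drive is at (125,218) with glands at its bottom end (robot side) and the pocket at (110,215). Other styli are brown or turquoise look-alikes. Now a precise fit.

```bash
python3 - <<'E'
from h import *
for n in("top","scene"):
    f=np.load(f"{n}0.npz"); P=f["P"]; im=f["im"].astype(int); d=f["d"]
    c=P[np.linalg.norm(P[...,:2]-[0.52,0.19],axis=-1)<.16]
    tab=P[(np.abs(P[...,0]-.45)<.05)&(np.abs(P[...,1]-.05)<.04)]; print(n,"table z",np.median(tab[:,2]))
    lid=c[np.abs(c[:,2]-.072)<.006]; r=cv2.minAreaRect(lid[:,:2].astype(np.float32)*1000); print("lid",len(lid),np.median(lid[:,2]),r,cv2.boxPoints(r).round(1).tolist())
    t=(np.linalg.norm(P[...,:2]-[0.535,-0.232],axis=-1)<.15)
    wall=t&(P[...,2]>.008)&(im.min(-1)>110)
    low=t&(im.min(-1)>110)
    for k,m in(("tray",low),("wall",wall&(P[...,2]<.02))):
        m=cv2.morphologyEx(m.astype(np.uint8),cv2.MORPH_OPEN,np.ones((2,2))); nn,l,s,_=cv2.connectedComponentsWithStats(m)
        j=1+np.argmax(s[1:,4]); r=cv2.minAreaRect(P[l==j][:,:2].astype(np.float32)*1000); print(k,r)
    h=(np.linalg.norm(P[...,:2]-[0.535,-0.232],axis=-1)<.07)&(im.max(-1)<70)
    q=P[h]; print("handle",len(q),np.median(q[:,2]),np.percentile(q[:,2],90),cv2.minAreaRect(q[:,:2].astype(np.float32)*1000))
E
```

```text
top table z 0.000517531739272048
lid 3461 0.07263133468166427 ((509.8742370605469, 212.08895874023438), (131.77146911621094, 194.8326416015625), 88.41961669921875) [[410.70001220703125, 148.89999389648438], [605.4000244140625, 143.5], [609.0999755859375, 275.29998779296875], [414.29998779296875, 280.6000061035156]]
tray ((515.0638427734375, -221.26889038085938), (141.1595001220703, 301.55755615234375), 62.709712982177734)
wall ((594.7661743164062, -264.9984436035156), (6.959133148193359, 67.61231994628906), 65.92369079589844)
handle 100 0.021163714468336314 0.02366826404780207 ((527.4307250976562, -230.75784301757812), (10.521449089050293, 68.45645141601562), 67.54942321777344)
scene table z -0.0011946028198398517
lid 2357 0.07115682350166219 ((516.821533203125, 214.21463012695312), (132.7786865234375, 196.26797485351562), 88.3865737915039) [[416.8999938964844, 150.60000610351562], [613.0, 145.10000610351562], [616.7999877929688, 277.79998779296875], [420.6000061035156, 283.29998779296875]]
tray ((796.7720947265625, -303.3087158203125), (164.1393280029297, 783.964111328125), 72.69609069824219)
wall ((597.6590576171875, -255.762451171875), (10.764223098754883, 72.7489242553711), 62.11040115356445)
handle 151 0.019218568326343943 0.022000164977623582 ((532.883056640625, -229.55667114257812), (17.355838775634766, 76.94575500488281), 67.22772216796875)
```

```bash
cat >> h.py <<'E'
def down(deg):  # tool pointing down, tool x at world heading deg
    c,s=np.cos(np.radians(deg)),np.sin(np.radians(deg)); return R.from_matrix([[c,s,0],[s,-c,0],[0,0,-1]])
def rel(p0,R0,p1,R1):
    t=R0.inv().apply(np.array(p1)-p0)/.25; a=(R0.inv()*R1).as_rotvec()/(np.pi/2)
    print("t",t.round(3),"a",a.round(3),"rows>=",np.ceil(max(np.linalg.norm(t)*4,np.degrees((R0.inv()*R1).magnitude())/10.7)))
def cur(): s=arm.observe(); return s["position"],R.from_quat(s["orientation"])
E
python3 - <<'E'
from h import *
p,Rr=cur(); 
for k in range(1,5):
    az=np.radians(70.7-94.2*k/4); r=.675-.097*k/4; q=[r*np.cos(az),r*np.sin(az),.231]; R1=down(160.6-183.1*k/4)
    rel(p,Rr,q,R1); p,Rr=np.array(q),R1
E
```

```text
t [-1.04e+00 -3.14e-01  1.00e-03] a [-0.   -0.    0.51] rows>= 5.0
t [-1.042  0.098  0.   ] a [0.    0.    0.509] rows>= 5.0
t [-0.895  0.463  0.   ] a [0.    0.    0.509] rows>= 5.0
t [-0.63   0.735  0.   ] a [0.    0.    0.509] rows>= 5.0
```

>>> {"op": "move_arm", "data": {"plan": [{"tx": -0.2, "ty": -0.06, "az": 0.1, "hand": 0.2}, {"tx": -0.4, "ty": -0.12, "az": 0.2, "hand": 0.2}, {"tx": -0.6, "ty": -0.19, "az": 0.3, "hand": 0.2}, {"tx": -0.8, "ty": -0.25, "az": 0.41, "hand": 0.2}, {"tx": -1.0, "ty": -0.31, "az": 0.51, "hand": 0.2}]}}

```text
schema error: expected keys tx, ty, tz, ax, ay, az, hand
```

>>> {"op": "move_arm", "data": {"plan": [{"tx": -0.2, "ty": 0.02, "az": 0.1, "hand": 0.2}, {"tx": -0.4, "ty": 0.04, "az": 0.2, "hand": 0.2}, {"tx": -0.6, "ty": 0.06, "az": 0.3, "hand": 0.2}, {"tx": -0.8, "ty": 0.08, "az": 0.41, "hand": 0.2}, {"tx": -1.0, "ty": 0.1, "az": 0.51, "hand": 0.2}]}}

```text
schema error: expected keys tx, ty, tz, ax, ay, az, hand
```

>>> {"op": "move_arm", "data": {"plan": [{"tx": -0.18, "ty": 0.09, "az": 0.1, "hand": 0.2}, {"tx": -0.36, "ty": 0.18, "az": 0.2, "hand": 0.2}, {"tx": -0.54, "ty": 0.28, "az": 0.3, "hand": 0.2}, {"tx": -0.72, "ty": 0.37, "az": 0.41, "hand": 0.2}, {"tx": -0.9, "ty": 0.46, "az": 0.51, "hand": 0.2}]}}

```text
schema error: expected keys tx, ty, tz, ax, ay, az, hand
```

>>> {"op": "move_arm", "data": {"plan": [{"tx": -0.14, "ty": 0.15, "az": 0.1, "hand": 0.0}, {"tx": -0.28, "ty": 0.3, "az": 0.2, "hand": 0.0}, {"tx": -0.42, "ty": 0.45, "az": 0.3, "hand": 0.0}, {"tx": -0.56, "ty": 0.6, "az": 0.41, "hand": 0.0}, {"tx": -0.7, "ty": 0.74, "az": 0.51, "hand": 0.0}]}}

```text
schema error: expected keys tx, ty, tz, ax, ay, az, hand
```

All keys are required in each row.

>>> {"op": "move_arm", "data": {"plan": [{"tx": -0.2, "ty": -0.06, "tz": 0, "ax": 0, "ay": 0, "az": 0.1, "hand": 0.2}, {"tx": -0.4, "ty": -0.12, "tz": 0, "ax": 0, "ay": 0, "az": 0.2, "hand": 0.2}, {"tx": -0.6, "ty": -0.19, "tz": 0, "ax": 0, "ay": 0, "az": 0.3, "hand": 0.2}, {"tx": -0.8, "ty": -0.25, "tz": 0, "ax": 0, "ay": 0, "az": 0.41, "hand": 0.2}, {"tx": -1.0, "ty": -0.31, "tz": 0, "ax": 0, "ay": 0, "az": 0.51, "hand": 0.2}]}}

```text
time: 1.32
position: [0.4347, 0.4802, 0.2316]
orientation: [0.541, 0.841, 0.0, -0.0]
ft_force: [-0.2, 0.9, -0.7]
finger_gap: 0.0513
gripper_force: 0.0
```

>>> {"op": "move_arm", "data": {"plan": [{"tx": -0.2, "ty": 0.02, "tz": 0, "ax": 0, "ay": 0, "az": 0.1, "hand": 0.2}, {"tx": -0.4, "ty": 0.04, "tz": 0, "ax": 0, "ay": 0, "az": 0.2, "hand": 0.2}, {"tx": -0.6, "ty": 0.06, "tz": 0, "ax": 0, "ay": 0, "az": 0.3, "hand": 0.2}, {"tx": -0.8, "ty": 0.08, "tz": 0, "ax": 0, "ay": 0, "az": 0.41, "hand": 0.2}, {"tx": -1.0, "ty": 0.1, "tz": 0, "ax": 0, "ay": 0, "az": 0.51, "hand": 0.2}]}}

```text
time: 1.95
position: [0.5616, 0.2635, 0.2316]
orientation: [0.826, 0.564, 0.0, -0.0]
ft_force: [0.8, 0.4, -0.0]
finger_gap: 0.0508
gripper_force: 0.0
```

>>> {"op": "move_arm", "data": {"plan": [{"tx": -0.18, "ty": 0.09, "tz": 0, "ax": 0, "ay": 0, "az": 0.1, "hand": 0.2}, {"tx": -0.36, "ty": 0.18, "tz": 0, "ax": 0, "ay": 0, "az": 0.2, "hand": 0.2}, {"tx": -0.54, "ty": 0.28, "tz": 0, "ax": 0, "ay": 0, "az": 0.3, "hand": 0.2}, {"tx": -0.72, "ty": 0.37, "tz": 0, "ax": 0, "ay": 0, "az": 0.41, "hand": 0.2}, {"tx": -0.9, "ty": 0.46, "tz": 0, "ax": 0, "ay": 0, "az": 0.51, "hand": 0.2}]}}

```text
time: 2.58
position: [0.5873, 0.012, 0.2316]
orientation: [0.98, 0.197, 0.0, -0.0]
ft_force: [0.9, 0.9, 0.1]
finger_gap: 0.0513
gripper_force: 0.0
```

>>> {"op": "move_arm", "data": {"plan": [{"tx": -0.14, "ty": 0.15, "tz": 0, "ax": 0, "ay": 0, "az": 0.1, "hand": 0.0}, {"tx": -0.28, "ty": 0.3, "tz": 0, "ax": 0, "ay": 0, "az": 0.2, "hand": 0.0}, {"tx": -0.42, "ty": 0.45, "tz": 0, "ax": 0, "ay": 0, "az": 0.3, "hand": 0.0}, {"tx": -0.56, "ty": 0.6, "tz": 0, "ax": 0, "ay": 0, "az": 0.41, "hand": 0.0}, {"tx": -0.7, "ty": 0.74, "tz": 0, "ax": 0, "ay": 0, "az": 0.51, "hand": 0.0}]}}

```text
time: 3.2
position: [0.4979, -0.2265, 0.2316]
orientation: [0.98, -0.201, 0.0, -0.0]
ft_force: [1.4, 0.2, -0.6]
finger_gap: 0.0427
gripper_force: 0.0
```

```bash
python3 - <<'E'
from h import *
s=arm.observe(); print(s["q"].round(3),s["position"].round(4))
im,d,K,T,P=grab("wrist","pics/w1.png"); np.savez("w1.npz",im=im,d=d,K=K,T=T,P=P)
for q in("stylus","stylus_tip","tray"): print(q,[(round(r["p"],2),tw(T,r["at"]).round(4).tolist()) for r in arm.look_for(q,"wrist")])
h=(np.linalg.norm(P[...,:2]-[0.53,-0.231],axis=-1)<.07)&(im.max(-1)<70)&(d>0)&(P[...,2]<.03)
nn,l,st,_=cv2.connectedComponentsWithStats(h.astype(np.uint8)); j=1+np.argmax(st[1:,4]); q=P[l==j]
print("handle",len(q),np.percentile(q[:,2],[5,50,95]))
t=q[q[:,2]>.017]; r=cv2.minAreaRect(t[:,:2].astype(np.float32)*1000);print("top",r,cv2.boxPoints(r).round(1).tolist())
fl=P[(np.abs(P[...,0]-.53)<.08)&(np.abs(P[...,1]+.23)<.08)&(im.min(-1)>110)]; print("floor",np.percentile(fl[:,2],[10,50,90]))
E
```

```text
[-0.53   0.354  1.056  1.935 -0.355  1.054 -1.297] [ 0.4979 -0.2265  0.2316]
stylus [(0.87, [0.3426, -0.4425, 0.0168]), (0.8, [0.5422, -0.2362, 0.0225]), (0.71, [0.5658, -0.0305, 0.0166]), (0.61, [0.329, -0.2843, 0.0174])]
stylus_tip [(0.9, [0.5382, -0.2373, 0.0155]), (0.78, [0.3396, -0.4433, 0.0123]), (0.73, [0.5601, -0.0283, 0.0206]), (0.59, [0.3299, -0.2849, 0.0178]), (0.58, [0.4538, 0.1521, 0.0204])]
tray [(0.56, [0.5545, -0.2277, 0.0036])]Traceback (most recent call last):
  File "<stdin>", line 6, in <module>
    return _wrapfunc(a, 'argmax', axis=axis, out=out, **kwds)
    return bound(*args, **kwds)
ValueError: attempt to get argmax of an empty sequence
```

View pics/w1.png

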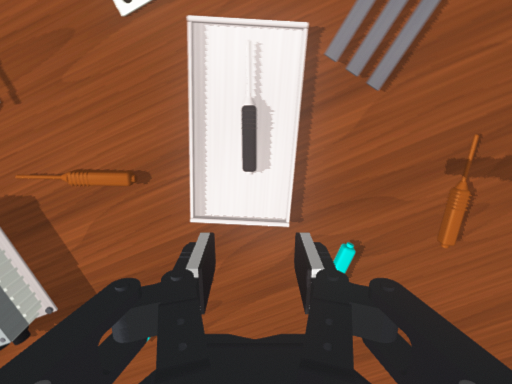

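```bash
python3 - <<'E'
from h import *
f=np.load("w1.npz"); P=f["P"]; im=f["im"]; d=f["d"]; K=f["K"]; T=f["T"]
print(im[139,249],d[139,249],P[139,249],P[139,225])
m=np.zeros(d.shape,np.uint8); sub=im[95:185,200:295].max(-1)<90; m[95:185,200:295]=sub
nn,l,st,_=cv2.connectedComponentsWithStats(m); j=1+np.argmax(st[1:,4])
v,u=np.nonzero(l==j); rect=cv2.minAreaRect(np.stack([u,v],1).astype(np.float32)); print(rect)
def ray(u,v,z):
    r=T[:3,:3]@[(u-K[0,2])/K[0,0],(v-K[1,2])/K[1,1],1]; o=T[:3,3]; return o+r*(z-o[2])/r[2]
for p in cv2.boxPoints(rect): print(p, ray(*p,.021).round(4))
print("ctr",ray(*rect[0],.021),"tip",ray(251,40,.012))
for c in [(189,18),(307,22),(289,225),(191,222)]: print("tray",ray(*c,.016).round(4))
q=P[l==j]; q=q[d[l==j]>0]; print(len(q),np.percentile(q,[5,50,95],axis=0))
E
```

```text
[77 70 70] 0.3519639 [ 0.52856668 -0.23121291  0.02000741] [ 0.53876579 -0.20256182  0.00511157]
((249.0, 138.0), (11.999998092651367, 63.99999237060547), 0.0)
[243. 170.] [ 0.4967 -0.2093  0.021 ]
[243. 106.] [ 0.5663 -0.24    0.021 ]
[255. 106.] [ 0.5608 -0.2528  0.021 ]
[255. 170.] [ 0.4908 -0.2229  0.021 ]
ctr [ 0.52976577 -0.23175498  0.021     ] tip [ 0.62753893 -0.27653892  0.012     ]
tray [ 0.6731 -0.2231  0.016 ]
tray [ 0.6191 -0.3393  0.016 ]
tray [ 0.403  -0.2345  0.016 ]
tray [ 0.4582 -0.1166  0.016 ]
824 [[ 0.49734127 -0.2467378   0.01879642]
 [ 0.5294219  -0.2315592   0.02106689]
 [ 0.56043749 -0.21563108  0.02238495]]
```

```bash
python3 - <<'E'
from h import *
p,r=cur(); rel(p,r,[.5432,-.2375,.1],down(-23.6)); rel(p,r,[.5432,-.2375,.007],down(-23.6))
E
```

```text
t [ 0.184 -0.027  0.526] a [-0.    -0.     0.007] rows>= 3.0
t [ 0.184 -0.027  0.898] a [-0.    -0.     0.007] rows>= 4.0
```

>>> {"op": "move_arm", "data": {"plan": [{"tx": 0.1, "ty": -0.013, "tz": 0.2, "ax": 0, "ay": 0, "az": 0.007, "hand": 0.0}, {"tx": 0.184, "ty": -0.027, "tz": 0.4, "ax": 0, "ay": 0, "az": 0.007, "hand": 0.0}, {"tx": 0.184, "ty": -0.027, "tz": 0.6, "ax": 0, "ay": 0, "az": 0.007, "hand": 0.0}, {"tx": 0.184, "ty": -0.027, "tz": 0.78, "ax": 0, "ay": 0, "az": 0.007, "hand": 0.0}, {"tx": 0.184, "ty": -0.027, "tz": 0.84, "ax": 0, "ay": 0, "az": 0.007, "hand": 0.0}]}}

```text
time: 4.03
position: [0.5428, -0.2353, 0.019]
orientation: [0.979, -0.203, -0.002, -0.0]
ft_force: [0.7, 0.6, -0.0]
finger_gap: 0.0429
gripper_force: 0.0
```

>>> {"op": "move_arm", "data": {"plan": [{"tx": 0, "ty": 0, "tz": 0.03, "ax": 0, "ay": 0, "az": 0, "hand": 0.0}, {"tx": 0, "ty": 0, "tz": 0.055, "ax": 0, "ay": 0, "az": 0, "hand": 0.0}, {"tx": 0, "ty": 0, "tz": 0.055, "ax": 0, "ay": 0, "az": 0, "hand": 0.0}]}}

```text
time: 4.4
position: [0.544, -0.2368, 0.0083]
orientation: [0.979, -0.204, 0.001, -0.0]
ft_force: [-0.5, -0.1, 0.1]
finger_gap: 0.0429
gripper_force: 0.0
```

>>> {"op": "move_arm", "data": {"plan": [{"tx": 0, "ty": 0, "tz": 0, "ax": 0, "ay": 0, "az": 0, "hand": -0.4}, {"tx": 0, "ty": 0, "tz": 0, "ax": 0, "ay": 0, "az": 0, "hand": -0.8}, {"tx": 0, "ty": 0, "tz": 0, "ax": 0, "ay": 0, "az": 0, "hand": -0.8}, {"tx": 0, "ty": 0, "tz": 0, "ax": 0, "ay": 0, "az": 0, "hand": -0.8}], "newtons": 60}}

```text
time: 4.9
position: [0.5439, -0.237, 0.0084]
orientation: [0.979, -0.204, 0.001, -0.0]
ft_force: [-1.3, 1.9, 9.4]
finger_gap: 0.0164
gripper_force: 59.1
```

```bash
python3 - <<'E'
from h import *
p,r=cur(); rel(p,r,p+[0,0,.18],down(-23.6)); p=p+np.array([0,0,.18]); r=down(-23.6)
for q,h in(([.58,-.03,.189],0),([.52,.175,.189],24)): rel(p,r,q,down(h)); p,r=np.array(q),down(h)
E
```

```text
t [ 0.001 -0.    -0.72 ] a [-0.    -0.001  0.001] rows>= 3.0
t [-0.199 -0.816 -0.002] a [ 0.     0.    -0.262] rows>= 4.0
t [-0.24 -0.82  0.  ] a [ 0.     0.    -0.267] rows>= 4.0
```

>>> {"op": "move_arm", "data": {"plan": [{"tx": 0, "ty": 0, "tz": -0.04, "ax": 0, "ay": 0, "az": 0, "hand": -0.8}, {"tx": 0, "ty": 0, "tz": -0.12, "ax": 0, "ay": 0, "az": 0, "hand": -0.8}, {"tx": 0, "ty": 0, "tz": -0.3, "ax": 0, "ay": 0, "az": 0, "hand": -0.8}, {"tx": 0, "ty": 0, "tz": -0.5, "ax": 0, "ay": 0, "az": 0, "hand": -0.8}, {"tx": 0, "ty": 0, "tz": -0.72, "ax": 0, "ay": 0, "az": 0, "hand": -0.8}], "newtons": 80}}

```text
time: 5.52
position: [0.5429, -0.237, 0.1902]
orientation: [0.979, -0.204, -0.0, 0.0]
ft_force: [0.7, -0.3, 0.5]
finger_gap: 0.0159
gripper_force: 78.3
```

>>> {"op": "move_arm", "data": {"plan": [{"tx": -0.04, "ty": -0.16, "tz": 0, "ax": 0, "ay": 0, "az": -0.05, "hand": -0.8}, {"tx": -0.08, "ty": -0.33, "tz": 0, "ax": 0, "ay": 0, "az": -0.1, "hand": -0.8}, {"tx": -0.12, "ty": -0.49, "tz": 0, "ax": 0, "ay": 0, "az": -0.16, "hand": -0.8}, {"tx": -0.16, "ty": -0.65, "tz": 0, "ax": 0, "ay": 0, "az": -0.21, "hand": -0.8}, {"tx": -0.2, "ty": -0.82, "tz": 0, "ax": 0, "ay": 0, "az": -0.26, "hand": -0.8}]}}

```text
time: 6.15
position: [0.5794, -0.028, 0.1889]
orientation: [1.0, -0.0, 0.0, -0.0]
ft_force: [0.1, 0.7, -0.1]
finger_gap: 0.0154
gripper_force: 78.2
```

>>> {"op": "move_arm", "data": {"plan": [{"tx": -0.05, "ty": -0.16, "tz": 0, "ax": 0, "ay": 0, "az": -0.05, "hand": -0.8}, {"tx": -0.1, "ty": -0.33, "tz": 0, "ax": 0, "ay": 0, "az": -0.1, "hand": -0.8}, {"tx": -0.14, "ty": -0.49, "tz": 0, "ax": 0, "ay": 0, "az": -0.16, "hand": -0.8}, {"tx": -0.19, "ty": -0.65, "tz": 0, "ax": 0, "ay": 0, "az": -0.21, "hand": -0.8}, {"tx": -0.24, "ty": -0.82, "tz": 0, "ax": 0, "ay": 0, "az": -0.27, "hand": -0.8}]}}

```text
time: 6.78
position: [0.5195, 0.177, 0.1888]
orientation: [0.978, 0.21, 0.0, -0.0]
ft_force: [0.4, 0.6, -0.9]
finger_gap: 0.0159
gripper_force: 78.2
```

```bash
python3 - <<'E'
from h import *
s=arm.observe(); print(s["q"].round(3),s["position"].round(4),s["ft_force"])
im,d,K,T,P=grab("wrist","pics/w2.png"); np.savez("w2.npz",im=im,d=d,K=K,T=T,P=P)
for q in("drive_row","drive_third","rocker3","stylus_tip"): print(q,[(round(r["p"],2),tw(T,r["at"]).round(4).tolist()) for r in arm.look_for(q,"wrist")])
E
```

```text
[-1.071  0.335  0.771  1.968 -0.286  0.948 -1.306] [0.5195 0.177  0.1888] [ 0.3870527   0.63141947 -0.88289449]
drive_row [(0.87, [0.545, 0.2211, 0.0704])]
drive_third [(0.58, [0.5373, 0.2149, 0.0764])]
rocker3 [(0.74, [0.5288, 0.1818, 0.1944]), (0.67, [0.5197, 0.2349, 0.063]), (0.53, [0.4839, 0.2345, 0.0626]), (0.49, [0.5013, 0.2367, 0.0609]), (0.41, [0.5335, 0.2333, 0.0628])]
stylus_tip [(0.97, [0.5646, -0.0168, 0.0212]), (0.41, [0.3766, -0.0642, 0.011]), (0.32, [0.5238, 0.2368, 0.0626])]
```

View pics/w2.png

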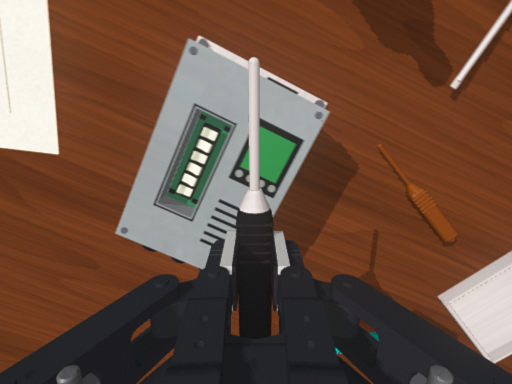

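```bash
cat >> h.py <<'E'
def ray(K,T,u,v,z):
    r=T[:3,:3]@[(u-K[0,2])/K[0,0],(v-K[1,2])/K[1,1],1]; o=T[:3,3]; return o+r*(z-o[2])/r[2]
E
python3 - <<'E'
from h import *
f=np.load("w2.npz"); P=f["P"]; im=f["im"]; d=f["d"]; K=f["K"]; T=f["T"]
m=np.zeros(d.shape,np.uint8); m[115:205,165:230]=im[115:205,165:230].min(-1)>165
nn,l,st,c=cv2.connectedComponentsWithStats(m)
for j in range(1,nn):
    if st[j,4]>15:
        z=np.percentile(P[l==j][:,2],[10,50,90]); print(st[j,4],c[j].round(1),z.round(4),ray(K,T,*c[j],.0625).round(4))
# lid
L=np.zeros(d.shape,np.uint8); L[(np.abs(P[...,2]-.072)<.005)&(np.linalg.norm(P[...,:2]-[.513,.213],axis=-1)<.13)]=1
lz=P[L>0]; print("lid z",np.median(lz[:,2])); r=cv2.minAreaRect(lz[:,:2].astype(np.float32)*1000); print(r,cv2.boxPoints(r).round(1).tolist())
g=(P[...,2]<.069)&(P[...,2]>.05)&(np.linalg.norm(P[...,:2]-[.513,.235],axis=-1)<.055); gp=P[g]; print("pocket",len(gp),np.percentile(gp[:,2],[10,25,50,75,90]).round(4),cv2.minAreaRect(gp[:,:2].astype(np.float32)*1000))
print("tip",P[58:64,253], T[:3,3])
cv2.imwrite("pics/w2c.png",cv2.resize(im[95:225,150:240,::-1],None,fx=4.5,fy=4.5,interpolation=cv2.INTER_CUBIC))
E
```

```text
24 [168.  118.3] [0.0712 0.0722 0.073 ] [0.5423 0.2733 0.0625]
60 [179.6 121.2] [0.0715 0.0722 0.0729] [0.5442 0.263  0.0625]
126 [208.9 133.5] [0.0603 0.0616 0.0636] [0.5449 0.235  0.0625]
113 [203.9 145.4] [0.06   0.0612 0.0634] [0.5329 0.2352 0.0625]
118 [198.8 157. ] [0.0603 0.0616 0.0637] [0.5209 0.2356 0.0625]
104 [194.1 168.4] [0.0603 0.0613 0.0632] [0.509  0.2357 0.0625]
106 [188.8 179.3] [0.06   0.0613 0.0633] [0.497  0.2365 0.0625]
108 [184.2 190.1] [0.0603 0.0616 0.0634] [0.485  0.2368 0.0625]
lid z 0.07235049419715939
((513.1829833984375, 213.86801147460938), (130.66970825195312, 191.18841552734375), 88.30021667480469) [[415.70001220703125, 151.39999389648438], [606.7999877929688, 145.6999969482422], [610.7000122070312, 276.29998779296875], [419.6000061035156, 282.0]]
pocket 3079 [0.0503 0.051  0.0599 0.0613 0.0631] ((513.563232421875, 236.21249389648438), (33.776588439941406, 96.11074829101562), 88.3802719116211)
tip [[0.60391096 0.21682875 0.19468465]
 [0.60352211 0.21665243 0.19494649]
 [0.60308566 0.21645196 0.19566085]
 [0.60270722 0.21628077 0.19584779]
 [0.60232902 0.21610969 0.19603558]
 [0.6019297  0.21592779 0.19644029]] [0.58855508 0.2090937  0.33175672]
```

View pics/w2c.png

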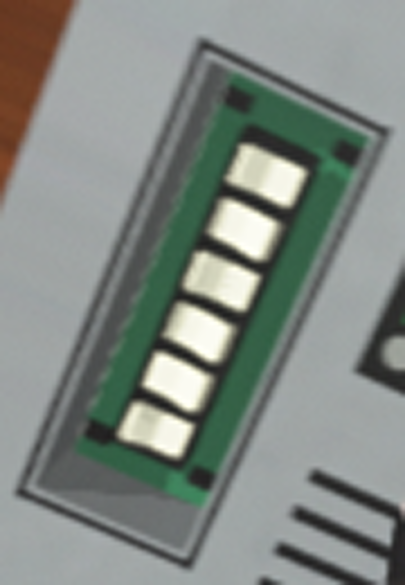

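Crop: six rockers clearly visible with the third at about pixel (194,168) of the frame, bezel about 11–12 mm below the lid. Stylus is held straight. Now I'll plan the tilted hover.

```bash
cat >> h.py <<'E'
B=np.array([.092,0,-.0036])
def tilt(h,phi): return down(h)*R.from_rotvec([0,-np.radians(phi),0])
def tgt(ball,h,phi): r=tilt(h,phi); return np.array(ball)-r.apply(B),r
E
python3 - <<'E'
from h import *
p,r=cur(); q,r1=tgt([.5087,.2324,.105],24.3,60); print(q); rel(p,r,q,r1); 
E
```

```text
[0.46393398 0.21218736 0.18287434]
t [-0.145 -0.225  0.022] a [-0.001 -0.667 -0.002] rows>= 6.0
```

>>> {"op": "move_arm", "data": {"plan": [{"tx": -0.03, "ty": -0.04, "tz": -0.04, "ax": 0, "ay": -0.11, "az": 0, "hand": -0.8}, {"tx": -0.06, "ty": -0.08, "tz": -0.06, "ax": 0, "ay": -0.22, "az": 0, "hand": -0.8}, {"tx": -0.09, "ty": -0.13, "tz": -0.06, "ax": 0, "ay": -0.33, "az": 0, "hand": -0.8}, {"tx": -0.12, "ty": -0.18, "tz": -0.06, "ax": 0, "ay": -0.44, "az": 0, "hand": -0.8}, {"tx": -0.145, "ty": -0.225, "tz": -0.06, "ax": 0, "ay": -0.55, "az": 0, "hand": -0.8}], "newtons": 110}}

```text
time: 7.65
position: [0.4645, 0.212, 0.2034]
orientation: [0.887, 0.189, -0.411, 0.088]
ft_force: [-0.7, 0.8, -0.5]
finger_gap: 0.015
gripper_force: 112.1
```

```bash
python3 - <<'E'
from h import *
s=arm.observe(); print(s["q"].round(3),s["position"].round(4),s["ft_force"])
p,r=cur(); print("ball",p+r.apply(B)); q,r1=tgt([.5087,.2324,.095],24.3,60); rel(p,r,q,r1); 
E
```

```text
[-0.905  0.811  0.651  1.497 -0.301  1.856 -1.303] [0.4645 0.212  0.2034] [-0.65513616  0.81199452 -0.46071992]
ball [0.52131459 0.23723387 0.13552441]
t [ 0.092 -0.002  0.08 ] a [-0.002 -0.114 -0.002] rows>= 1.0
```

```bash
python3 - <<'E'
from h import *
p,r=cur(); q,r1=tgt([.5087,.2324,.088],24.3,54); rel(p,r,q,r1); 
E
```

```text
t [ 0.11  -0.002  0.137] a [-0.002 -0.047 -0.002] rows>= 1.0
```

>>> {"op": "move_arm", "data": {"plan": [{"tx": 0.03, "ty": 0, "tz": 0.05, "ax": 0, "ay": -0.015, "az": 0, "hand": -0.8}, {"tx": 0.07, "ty": 0, "tz": 0.09, "ax": 0, "ay": -0.03, "az": 0, "hand": -0.8}, {"tx": 0.11, "ty": 0, "tz": 0.137, "ax": 0, "ay": -0.047, "az": 0, "hand": -0.8}, {"tx": 0.11, "ty": 0, "tz": 0.137, "ax": 0, "ay": -0.047, "az": 0, "hand": -0.8}]}}

```text
time: 8.15
position: [0.4559, 0.209, 0.1586]
orientation: [0.872, 0.186, -0.442, 0.095]
ft_force: [0.2, -0.0, -0.1]
finger_gap: 0.015
gripper_force: 112.1
```

```bash
python3 - <<'E'
from h import *
s=arm.observe(); print(s["q"].round(3),s["position"].round(4),s["ft_force"])
p,r=cur(); print("ball",p+r.apply(B))
im,d,K,T,P=grab("wrist","pics/w3.png"); np.savez("w3.npz",im=im,d=d,K=K,T=T,P=P)
for q in("rocker3","stylus_tip"): print(q,[(round(a["p"],2),tw(T,a["at"]).round(4).tolist()) for a in arm.look_for(q,"wrist")])
def proj(x): c=T[:3,:3].T@(np.array(x)-T[:3,3]); return (K@c/c[2])[:2].round(1)
print("ball px",proj(p+r.apply(B)),"rocker3 hinge px",proj([.5087,.2358,.0607]))
u,v=proj(p+r.apply(B)).astype(int); u0,v0=u-70,v-60
cv2.imwrite("pics/w3c.png",cv2.resize(im[max(v0,0):v0+110,max(u0,0):u0+140,::-1],None,fx=5,fy=5,interpolation=cv2.INTER_CUBIC)); print(u0,v0)
E
```

```text
[-0.888  0.89   0.623  1.505 -0.314  1.843 -1.29 ] [0.4559 0.209  0.1586] [ 0.15002119 -0.00492747 -0.05509553]
ball [0.50811156 0.23236718 0.08648101]
rocker3 [(0.93, [0.5095, 0.2377, 0.0607]), (0.82, [0.4984, 0.2324, 0.0622]), (0.62, [0.4862, 0.2374, 0.0623])]
stylus_tip [(0.83, [0.4661, 0.215, 0.1563]), (0.8, [0.3563, -0.0297, 0.0113]), (0.7, [0.3087, -0.2609, 0.0092]), (0.49, [0.2946, -0.4186, 0.0121])]
ball px [256.7  61.2] rocker3 hinge px [250.3  13.1]
186 1
```

View pics/w3c.png

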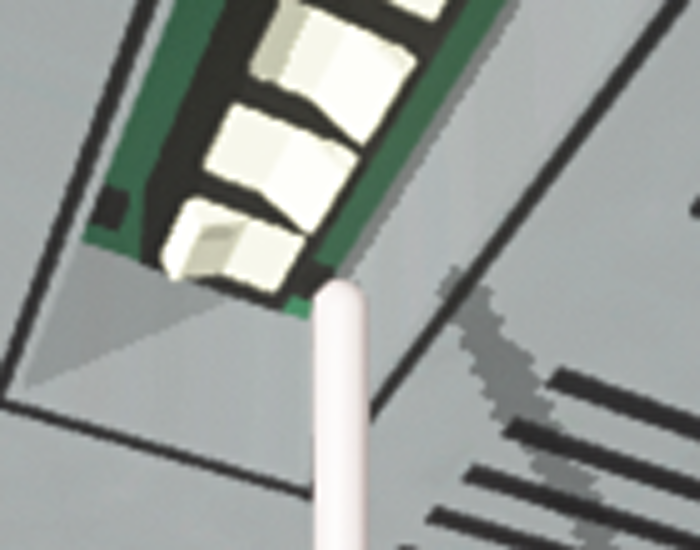

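Crop: stylus tip end at frame pixel (254,57). Rockers 1, 2 and 3 run upward from the bottom, with rocker 3 around (252,14) at the frame edge. I'll check the depth profile for each rocker.

```bash
python3 - <<'E'
from h import *
yaw=np.radians(-91.65); ex=np.array([np.cos(yaw),np.sin(yaw)]); ey=np.array([-ex[1],ex[0]])
for n in("w2","w3"):
    f=np.load(n+".npz"); P=f["P"]; im=f["im"]
    D=P[...,:2]-[.5136,.2362]; x=D@ex*1000; y=D@ey*1000
    for k in range(6):
        y0=-30+12*k+1; row=[]
        for x0 in np.arange(-9,10,1.5):
            m=(np.abs(y-y0)<2.5)&(np.abs(x-x0)<.8); row.append(f"{1000*np.median(P[m][:,2]):.1f}/{im[m].mean():.0f}" if m.sum()>2 else "--")
        print(n,k+1,row)
f=np.load("w3.npz"); T=f["T"];K=f["K"]; print("cam",T[:3,3], "lid z w3",np.median(f["P"][60:120,200:230,2]))
print("tip pts",f["P"][58:64,254].round(4).tolist(), f["d"][61,250:259].round(4))
E
```

```text
w2 1 ['50.4/61', '--', '61.0/200', '62.6/217', '63.2/204', '62.7/202', '61.3/219', '60.7/240', '61.1/242', '61.0/243', '61.3/225', '60.6/101', '58.8/58']
w2 2 ['50.0/54', '60.5/95', '60.1/183', '61.3/242', '60.7/242', '61.1/242', '60.0/245', '61.5/248', '62.6/248', '63.0/243', '64.1/195', '61.8/84', '59.9/57']
w2 3 ['50.7/57', '--', '61.1/143', '60.4/206', '61.0/215', '277.8/70', '275.9/49', '274.3/42', '272.8/42', '272.1/40', '270.7/40', '269.7/38', '269.3/38']
w2 4 ['50.9/67', '--', '61.2/189', '63.3/210', '63.3/199', '62.4/204', '61.7/220', '60.8/235', '60.8/240', '61.1/242', '61.2/222', '61.0/105', '59.7/58']
w2 5 ['50.0/58', '60.8/76', '60.4/143', '61.2/222', '60.5/241', '60.6/242', '61.0/245', '60.8/248', '62.4/248', '62.7/242', '63.6/186', '62.1/86', '60.2/57']
w2 6 ['50.0/68', '60.5/138', '61.0/197', '63.8/217', '63.6/204', '62.3/204', '62.0/219', '61.8/240', '61.2/241', '60.9/242', '60.8/219', '60.6/105', '59.5/61']
w3 1 ['50.8/64', '56.9/53', '61.5/92', '63.5/209', '63.4/164', '62.7/135', '62.1/166', '170.4/194', '173.6/119', '176.0/92', '172.9/100', '61.4/120', '60.9/57']

[... 349 characters left out ...]
8/37', '198.2/37', '197.8/37', '197.4/37', '197.0/36', '196.5/36', '196.1/36', '196.0/36', '195.5/43', '191.1/50', '186.6/50', '185.8/41']
w3 5 ['--', '--', '--', '--', '202.0/37', '200.2/34', '197.5/35', '196.3/37', '195.9/37', '195.4/37', '195.2/38', '194.6/40', '194.0/38']
w3 6 ['--', '--', '--', '--', '--', '199.4/36', '199.3/36', '199.4/36', '199.4/36', '199.3/36', '199.0/35', '198.7/35', '--']
cam [0.6017527  0.2753817  0.18180545] lid z w3 0.07172333215770599
tip pts [[0.5092, 0.2342, 0.0864], [0.6018, 0.2754, 0.1818], [0.5098, 0.2344, 0.0881], [0.5098, 0.2344, 0.0886], [0.5094, 0.2342, 0.0887], [0.5088, 0.2339, 0.0886]] [0.1266 0.126  0.1259 0.1266 0.1255 0.126  0.1266 0.1272 0.127 ]
```

```bash
sed -i 's/^B=.*/B=np.array([.0922,-.0013,-.0036])/' h.py; python3 - <<'E'
from h import *
p,r=cur(); b=p+r.apply(B); print("ball",b)
for z in(.085,.0685,.066): rel(p,r,p+np.array([.5087,.2323,z])-b,r)
print("1mm down",r.inv().apply([0,0,-.001])/.25)
E
```

```text
ball [0.50862379 0.23402052 0.08799473]
t [0.008 0.006 0.009] a [0. 0. 0.] rows>= 1.0
t [0.061 0.006 0.048] a [0. 0. 0.] rows>= 1.0
t [0.069 0.006 0.054] a [0. 0. 0.] rows>= 1.0
1mm down [3.22112675e-03 1.93524364e-08 2.37156962e-03]
```

>>> {"op": "move_arm", "data": {"plan": [{"tx": 0.008, "ty": 0.006, "tz": 0.009, "ax": 0, "ay": 0, "az": 0, "hand": -0.8}, {"tx": 0.025, "ty": 0.006, "tz": 0.021, "ax": 0, "ay": 0, "az": 0, "hand": -0.8}, {"tx": 0.045, "ty": 0.006, "tz": 0.036, "ax": 0, "ay": 0, "az": 0, "hand": -0.8}, {"tx": 0.058, "ty": 0.006, "tz": 0.046, "ax": 0, "ay": 0, "az": 0, "hand": -0.8}, {"tx": 0.058, "ty": 0.006, "tz": 0.046, "ax": 0, "ay": 0, "az": 0, "hand": -0.8}]}}

```text
time: 8.93
position: [0.4562, 0.2076, 0.1405]
orientation: [0.872, 0.187, -0.442, 0.095]
ft_force: [0.1, 0.4, -0.0]
finger_gap: 0.0146
gripper_force: 112.1
```

```bash
python3 - <<'E'
from h import *
for i in range(4):
    im,d,K,T,P=grab("wrist","pics/w4.png")
    s=arm.observe(); p,r=cur(); print("ball",(p+r.apply(B)).round(4),s["ft_force"].round(2),s["q"][5].round(3))
np.savez("w4.npz",im=im,d=d,K=K,T=T,P=P)
cv2.imwrite("pics/w4c.png",cv2.resize(im[0:110,186:326,::-1],None,fx=5,fy=5,interpolation=cv2.INTER_CUBIC))
print("tip pts",P[58:64,254].round(4).tolist())
E
```

```text
ball [0.5081 0.2323 0.0685] [-0.4  -0.44 -0.16] 1.818
ball [0.5082 0.2323 0.0687] [-0.02 -0.3   0.35] 1.818
ball [0.5083 0.2323 0.0688] [0.11 0.87 0.09] 1.818
ball [0.5083 0.2324 0.0688] [-0.33 -0.86 -1.04] 1.818
tip pts [[0.5104, 0.2332, 0.0695], [0.5102, 0.2331, 0.0698], [0.5095, 0.2328, 0.0697], [0.5099, 0.2329, 0.0705], [0.5099, 0.2329, 0.0711], [0.5099, 0.2329, 0.0717]]
```

View pics/w4c.png

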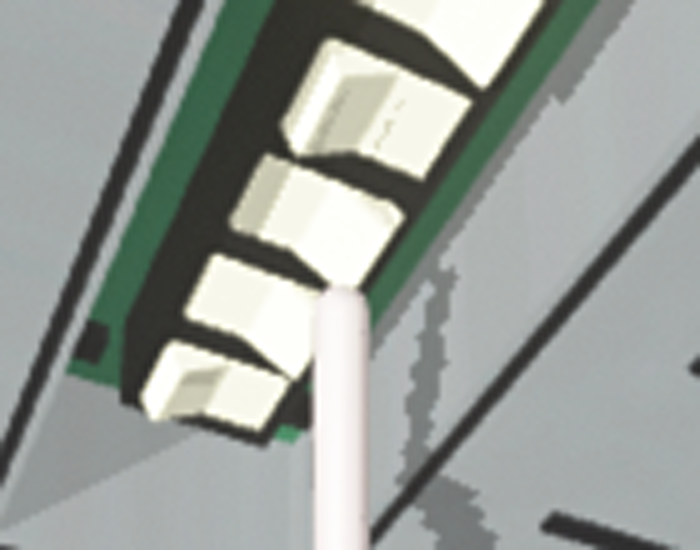

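Crop: tip end at frame pixel (254,58), hovering just over the raised half of rocker 3. Pressing in small steps.

>>> {"op": "move_arm", "data": {"plan": [{"tx": 0.004, "ty": 0, "tz": 0.001, "ax": 0, "ay": 0, "az": 0, "hand": -0.8}, {"tx": 0.008, "ty": 0, "tz": 0.004, "ax": 0, "ay": 0, "az": 0, "hand": -0.8}, {"tx": 0.011, "ty": 0, "tz": 0.0065, "ax": 0, "ay": 0, "az": 0, "hand": -0.8}, {"tx": 0.0125, "ty": 0, "tz": 0.0075, "ax": 0, "ay": 0, "az": 0, "hand": -0.8}]}}

```text
time: 9.62
position: [0.4566, 0.2078, 0.1372]
orientation: [0.872, 0.187, -0.442, 0.095]
ft_force: [-0.3, -0.1, 0.6]
finger_gap: 0.0145
gripper_force: 112.1
```

```bash
cat > st.py <<'E'
from h import *
F=[]
for i in range(3):
    im,d,K,T,P=grab("wrist","pics/w5.png")
    s=arm.observe(); F.append(s["ft_force"]); p,r=cur()
print("ball",(p+r.apply(B)).round(4),np.mean(F,0).round(2),s["wrist_torque"].round(2)); np.savez("w5.npz",im=im,d=d,K=K,T=T,P=P)
E
python3 st.py
```

```text
ball [0.5085 0.2325 0.0651] [-0.23  0.22 -0.43] [ 0.4  -0.79  0.  ]
```

>>> {"op": "move_arm", "data": {"plan": [{"tx": 0.0016, "ty": 0, "tz": 0.0012, "ax": 0, "ay": 0, "az": 0, "hand": -0.8}, {"tx": 0.0032, "ty": 0, "tz": 0.0024, "ax": 0, "ay": 0, "az": 0, "hand": -0.8}, {"tx": 0.0032, "ty": 0, "tz": 0.0024, "ax": 0, "ay": 0, "az": 0, "hand": -0.8}]}}

```text
time: 10.15
position: [0.4566, 0.2078, 0.1363]
orientation: [0.872, 0.187, -0.442, 0.095]
ft_force: [0.1, 0.1, 0.0]
finger_gap: 0.0149
gripper_force: 112.2
```

>>> {"op": "move_arm", "data": {"plan": [{"tx": 0.0016, "ty": 0, "tz": 0.0012, "ax": 0, "ay": 0, "az": 0, "hand": -0.8}, {"tx": 0.0016, "ty": 0, "tz": 0.0012, "ax": 0, "ay": 0, "az": 0, "hand": -0.8}, {"tx": 0.0016, "ty": 0, "tz": 0.0012, "ax": 0, "ay": 0, "az": 0, "hand": -0.8}]}}

```text
time: 10.52
position: [0.4566, 0.2078, 0.1358]
orientation: [0.872, 0.187, -0.442, 0.095]
ft_force: [-1.2, 0.6, 2.9]
finger_gap: 0.0146
gripper_force: 112.3
```

```bash
python3 st.py
```

```text
ball [0.5085 0.2325 0.0636] [-0.51  0.08  3.17] [ 0.39 -0.41 -0.1 ]
```

>>> {"op": "move_arm", "data": {"plan": [{"tx": 0.0016, "ty": 0, "tz": 0.0012, "ax": 0, "ay": 0, "az": 0, "hand": -0.8}, {"tx": 0.0016, "ty": 0, "tz": 0.0012, "ax": 0, "ay": 0, "az": 0, "hand": -0.8}]}}

```text
time: 10.92
position: [0.4566, 0.2078, 0.1354]
orientation: [0.872, 0.187, -0.442, 0.095]
ft_force: [-1.5, 1.4, 5.4]
finger_gap: 0.0147
gripper_force: 112.4
```

```bash
python3 st.py
```

```text
ball [0.5085 0.2325 0.0631] [-1.17  0.99  4.72] [ 0.3  -0.11 -0.2 ]
```

>>> {"op": "move_arm", "data": {"plan": [{"tx": 0.0016, "ty": 0, "tz": 0.0012, "ax": 0, "ay": 0, "az": 0, "hand": -0.8}, {"tx": 0.0016, "ty": 0, "tz": 0.0012, "ax": 0, "ay": 0, "az": 0, "hand": -0.8}]}}

```text
time: 11.32
position: [0.4567, 0.2077, 0.1346]
orientation: [0.872, 0.187, -0.442, 0.095]
ft_force: [0.7, 0.1, -1.5]
finger_gap: 0.0146
gripper_force: 112.1
```

>>> {"op": "move_arm", "data": {"plan": [{"tx": 0.0016, "ty": 0, "tz": 0.0012, "ax": 0, "ay": 0, "az": 0, "hand": -0.8}, {"tx": 0.0016, "ty": 0, "tz": 0.0012, "ax": 0, "ay": 0, "az": 0, "hand": -0.8}]}}

```text
time: 11.58
position: [0.4565, 0.2076, 0.1342]
orientation: [0.872, 0.187, -0.442, 0.095]
ft_force: [-1.4, -1.4, 3.2]
finger_gap: 0.0144
gripper_force: 112.2
```

```bash
python3 st.py
```

```text
ball [0.5085 0.2324 0.0621] [-1.11 -0.45  1.81] [ 0.08 -0.43  0.01]
```

It snapped over: the force dropped from about 5 N to 0, then the stop was felt. Lifting to check.

>>> {"op": "move_arm", "data": {"plan": [{"tx": -0.02, "ty": 0, "tz": -0.015, "ax": 0, "ay": 0, "az": 0, "hand": -0.8}, {"tx": -0.05, "ty": 0, "tz": -0.037, "ax": 0, "ay": 0, "az": 0, "hand": -0.8}, {"tx": -0.1, "ty": 0, "tz": -0.075, "ax": 0, "ay": 0, "az": 0, "hand": -0.8}, {"tx": -0.22, "ty": 0, "tz": -0.16, "ax": 0, "ay": 0.1, "az": 0, "hand": -0.8}, {"tx": -0.34, "ty": 0, "tz": -0.25, "ax": 0, "ay": 0.2, "az": 0, "hand": -0.8}]}}

```text
time: 12.35
position: [0.4572, 0.2078, 0.241]
orientation: [0.931, 0.199, -0.298, 0.064]
ft_force: [0.2, 0.8, 0.7]
finger_gap: 0.0147
gripper_force: 112.1
```

```bash
python3 - <<'E'
from h import *
p,r=cur(); print(p.round(4)); q=np.array([.5195,.177,.1888]); rel(p,r,q,down(24.3)); rel(p,r,q+[0,0,.04],down(24.3))
E
```

```text
[0.4572 0.2078 0.241 ]
t [0.265 0.214 0.067] a [-0.     0.394 -0.002] rows>= 4.0
t [ 0.173  0.214 -0.063] a [-0.     0.394 -0.002] rows>= 4.0
```

>>> {"op": "move_arm", "data": {"plan": [{"tx": 0.05, "ty": 0.05, "tz": 0, "ax": 0, "ay": 0.1, "az": 0, "hand": -0.8}, {"tx": 0.11, "ty": 0.1, "tz": 0.01, "ax": 0, "ay": 0.2, "az": 0, "hand": -0.8}, {"tx": 0.19, "ty": 0.16, "tz": 0.03, "ax": 0, "ay": 0.3, "az": 0, "hand": -0.8}, {"tx": 0.265, "ty": 0.214, "tz": 0.067, "ax": 0, "ay": 0.394, "az": 0, "hand": -0.8}, {"tx": 0.265, "ty": 0.214, "tz": 0.067, "ax": 0, "ay": 0.394, "az": 0, "hand": -0.8}]}}

```text
time: 12.98
position: [0.5176, 0.1755, 0.188]
orientation: [0.978, 0.208, -0.002, -0.001]
ft_force: [0.7, 0.7, -1.0]
finger_gap: 0.0152
gripper_force: 112.1
```

```bash
python3 - <<'E'
from h import *
yaw=np.radians(-91.65); ex=np.array([np.cos(yaw),np.sin(yaw)]); ey=np.array([-ex[1],ex[0]])
s=arm.observe(); print(s["q"].round(3),s["position"].round(4),R.from_quat(s["orientation"]).as_matrix()[:,0].round(3))
im,d,K,T,P=grab("wrist","pics/w6.png")
D=P[...,:2]-[.5136,.2362]; x=D@ex*1000; y=D@ey*1000
for k in range(6):
    y0=-30+12*k+1; row=[]
    for x0 in np.arange(-6,7,1.5):
        m=(np.abs(y-y0)<2.5)&(np.abs(x-x0)<.8)&(P[...,2]<.075); row.append(f"{1000*np.median(P[m][:,2]):.1f}/{im[m].mean():.0f}" if m.sum()>2 else "--")
    print(k+1,row)
print("tip",ray(K,T,253.5,60,.192), im[50:75,253].mean(-1).round())
p,r=cur()
rel(p,down(24.3),[.58,-.03,.189],down(0)); rel(np.array([.58,-.03,.189]),down(0),[.544,-.237,.1],down(-23.6))
cv2.imwrite("pics/w6c.png",cv2.resize(im[40:225,140:300,::-1],None,fx=3,fy=3,interpolation=cv2.INTER_CUBIC))
E
```

```text
[-1.075  0.336  0.779  1.971 -0.291  0.951 -1.303] [0.5176 0.1755 0.188 ] [ 0.913  0.408 -0.004]
1 ['60.8/136', '63.4/231', '62.7/204', '62.5/199', '61.9/205', '60.1/234', '60.6/242', '60.9/242', '60.8/244']
2 ['60.9/95', '61.0/237', '60.7/242', '60.8/241', '61.1/243', '61.2/248', '61.7/248', '63.0/249', '63.7/225']
3 ['61.0/108', '63.2/215', '63.3/193', '62.5/196', '61.4/206', '60.6/234', '60.7/242', '60.9/241', '60.7/243']
4 ['60.7/104', '63.0/223', '62.8/196', '61.9/203', '62.0/205', '61.1/233', '60.6/239', '60.3/241', '60.4/243']
5 ['60.7/73', '61.2/193', '60.9/235', '61.5/242', '60.7/242', '60.8/247', '61.9/248', '62.6/249', '63.6/224']
6 ['61.2/124', '63.2/232', '63.1/205', '62.6/203', '61.8/205', '61.1/233', '60.3/242', '60.9/242', '61.3/243']
tip [0.60165982 0.21459236 0.192     ] [ 71.  71.  68.  69.  67.  68.  85. 173. 224. 227. 228. 229. 220. 217.
 217. 217. 217. 217. 217. 215. 216. 215. 217. 217. 217.]
t [-0.114  0.856 -0.002] a [0.   0.   0.27] rows>= 4.0
t [-0.144  0.828  0.356] a [0.    0.    0.262] rows>= 4.0
```

View pics/w6c.png

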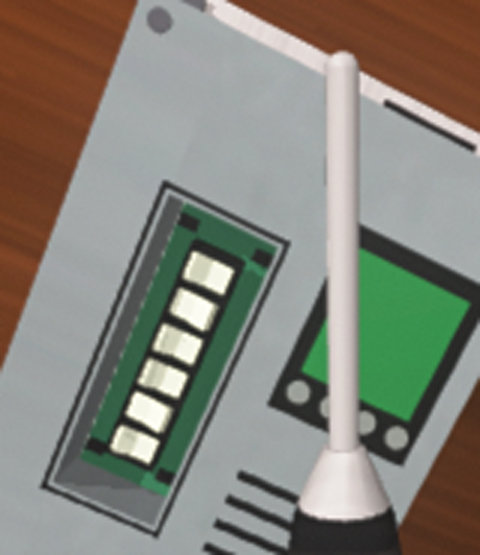

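Rocker 3 now matches the flipped profile (-x half raised), and the others are unchanged. The stylus still sits straight in the fingers. Returning it to its old spot.

>>> {"op": "move_arm", "data": {"plan": [{"tx": -0.02, "ty": 0.17, "tz": 0, "ax": 0, "ay": 0, "az": 0.05, "hand": -0.8}, {"tx": -0.04, "ty": 0.34, "tz": 0, "ax": 0, "ay": 0, "az": 0.11, "hand": -0.8}, {"tx": -0.07, "ty": 0.51, "tz": 0, "ax": 0, "ay": 0, "az": 0.16, "hand": -0.8}, {"tx": -0.09, "ty": 0.68, "tz": 0, "ax": 0, "ay": 0, "az": 0.22, "hand": -0.8}, {"tx": -0.11, "ty": 0.85, "tz": 0, "ax": 0, "ay": 0, "az": 0.27, "hand": -0.8}]}}

```text
time: 13.65
position: [0.5816, -0.0285, 0.1884]
orientation: [1.0, -0.002, -0.003, 0.001]
ft_force: [0.9, -0.7, -0.7]
finger_gap: 0.0146
gripper_force: 112.1
```

>>> {"op": "move_arm", "data": {"plan": [{"tx": -0.03, "ty": 0.17, "tz": 0, "ax": 0, "ay": 0, "az": 0.05, "hand": -0.8}, {"tx": -0.06, "ty": 0.33, "tz": 0, "ax": 0, "ay": 0, "az": 0.1, "hand": -0.8}, {"tx": -0.09, "ty": 0.5, "tz": 0.05, "ax": 0, "ay": 0, "az": 0.16, "hand": -0.8}, {"tx": -0.12, "ty": 0.66, "tz": 0.15, "ax": 0, "ay": 0, "az": 0.21, "hand": -0.8}, {"tx": -0.145, "ty": 0.83, "tz": 0.3, "ax": 0, "ay": 0, "az": 0.26, "hand": -0.8}]}}

```text
time: 14.28
position: [0.5452, -0.2361, 0.1135]
orientation: [0.979, -0.204, -0.002, 0.001]
ft_force: [1.8, 0.7, 0.0]
finger_gap: 0.0146
gripper_force: 112.1
```

```bash
python3 - <<'E'
from h import *
arm.grab_frame("top"); arm.grab_frame("top")
p,r=cur(); print(p.round(4)); rel(p,r,[.544,-.237,.03],down(-23.6)); rel(p,r,[.544,-.237,.0085],down(-23.6))
E
```

```text
[ 0.5412 -0.2394  0.1109]
t [ 0.009 -0.015  0.323] a [ 0.004  0.005 -0.004] rows>= 2.0
t [ 0.01  -0.015  0.409] a [ 0.004  0.005 -0.004] rows>= 2.0
```

>>> {"op": "move_arm", "data": {"plan": [{"tx": 0.005, "ty": -0.01, "tz": 0.12, "ax": 0.004, "ay": 0.005, "az": -0.004, "hand": -0.8}, {"tx": 0.01, "ty": -0.015, "tz": 0.24, "ax": 0.004, "ay": 0.005, "az": -0.004, "hand": -0.8}, {"tx": 0.01, "ty": -0.015, "tz": 0.34, "ax": 0.004, "ay": 0.005, "az": -0.004, "hand": -0.8}, {"tx": 0.01, "ty": -0.015, "tz": 0.385, "ax": 0.004, "ay": 0.005, "az": -0.004, "hand": -0.8}, {"tx": 0.01, "ty": -0.015, "tz": 0.39, "ax": 0.004, "ay": 0.005, "az": -0.004, "hand": -0.8}]}}

```text
time: 15.0
position: [0.5474, -0.2331, 0.0157]
orientation: [0.98, -0.2, 0.002, -0.001]
ft_force: [0.9, -0.8, 0.5]
finger_gap: 0.0148
gripper_force: 112.1
```

```bash
sed 's/w5/w7/' st.py > s7.py; python3 s7.py; python3 -c "
from h import *
p,r=cur();print(p.round(4),r.as_matrix().round(3).tolist())"
```

```text
ball [ 0.6329 -0.2685  0.0207] [-0.48  0.26 -0.24] [-0.04 -0.    0.05]
[ 0.5477 -0.2335  0.0166] [[0.919, -0.393, 0.006], [-0.393, -0.919, 0.001], [0.006, -0.003, -1.0]]
```

>>> {"op": "move_arm", "data": {"plan": [{"tx": 0, "ty": 0, "tz": 0.01, "ax": 0, "ay": 0, "az": 0, "hand": -0.8}, {"tx": 0, "ty": 0, "tz": 0.018, "ax": 0, "ay": 0, "az": 0, "hand": -0.8}, {"tx": 0, "ty": 0, "tz": 0.024, "ax": 0, "ay": 0, "az": 0, "hand": -0.8}, {"tx": 0, "ty": 0, "tz": 0.024, "ax": 0, "ay": 0, "az": 0, "hand": -0.8}]}}

```text
time: 15.65
position: [0.547, -0.2334, 0.0096]
orientation: [0.98, -0.201, 0.002, -0.001]
ft_force: [-0.3, 0.1, 0.2]
finger_gap: 0.015
gripper_force: 112.1
```

```bash
python3 s7.py
```

```text
ball [ 0.6323 -0.2685  0.0137] [-0.31  0.04 -0.2 ] [ 0.08 -0.01  0.03]
```

>>> {"op": "move_arm", "data": {"plan": [{"tx": 0, "ty": 0, "tz": 0.002, "ax": 0, "ay": 0, "az": 0, "hand": -0.8}, {"tx": 0, "ty": 0, "tz": 0.004, "ax": 0, "ay": 0, "az": 0, "hand": -0.8}, {"tx": 0, "ty": 0, "tz": 0.004, "ax": 0, "ay": 0, "az": 0, "hand": -0.8}]}}

```text
time: 16.18
position: [0.5471, -0.2334, 0.0087]
orientation: [0.98, -0.201, 0.003, -0.001]
ft_force: [0.4, -0.5, 0.7]
finger_gap: 0.0151
gripper_force: 112.5
```

```bash
python3 s7.py
```

```text
ball [ 0.6323 -0.2685  0.0128] [-0.02 -0.44  1.07] [ 0.02  0.04 -0.  ]
```

>>> {"op": "move_arm", "data": {"plan": [{"tx": 0, "ty": 0, "tz": 0.002, "ax": 0, "ay": 0, "az": 0, "hand": -0.8}, {"tx": 0, "ty": 0, "tz": 0.004, "ax": 0, "ay": 0, "az": 0, "hand": -0.8}, {"tx": 0, "ty": 0, "tz": 0.004, "ax": 0, "ay": 0, "az": 0, "hand": -0.8}]}}

```text
time: 16.7
position: [0.5471, -0.2334, 0.0086]
orientation: [0.98, -0.201, 0.003, -0.001]
ft_force: [-6.5, 4.3, 22.8]
finger_gap: 0.0148
gripper_force: 115.2
```

```bash
python3 s7.py
```

```text
ball [ 0.6324 -0.2685  0.0127] [-6.33  3.92 22.44] [0.95 1.43 0.04]
```

In firm contact with the floor. Easing off slightly, then opening.

>>> {"op": "move_arm", "data": {"plan": [{"tx": 0, "ty": 0, "tz": -0.003, "ax": 0, "ay": 0, "az": 0, "hand": -0.8}, {"tx": 0, "ty": 0, "tz": -0.003, "ax": 0, "ay": 0, "az": 0, "hand": -0.8}], "newtons": 40}}

```text
time: 17.1
position: [0.5471, -0.2334, 0.0087]
orientation: [0.98, -0.201, 0.003, -0.001]
ft_force: [-0.6, 0.7, 10.4]
finger_gap: 0.0148
gripper_force: 113.2
```

>>> {"op": "move_arm", "data": {"plan": [{"tx": 0, "ty": 0, "tz": 0, "ax": 0, "ay": 0, "az": 0, "hand": -0.5}, {"tx": 0, "ty": 0, "tz": 0, "ax": 0, "ay": 0, "az": 0, "hand": -0.3}, {"tx": 0, "ty": 0, "tz": 0, "ax": 0, "ay": 0, "az": 0, "hand": 0}, {"tx": 0, "ty": 0, "tz": 0, "ax": 0, "ay": 0, "az": 0, "hand": 0}, {"tx": 0, "ty": 0, "tz": 0, "ax": 0, "ay": 0, "az": 0, "hand": 0}]}}

```text
time: 17.73
position: [0.547, -0.2334, 0.0084]
orientation: [0.98, -0.201, 0.003, -0.001]
ft_force: [0.2, 0.1, 0.5]
finger_gap: 0.0426
gripper_force: 0.0
```

>>> {"op": "move_arm", "data": {"plan": [{"tx": 0, "ty": 0, "tz": -0.03, "ax": 0, "ay": 0, "az": 0, "hand": 0}, {"tx": 0, "ty": 0, "tz": -0.12, "ax": 0, "ay": 0, "az": 0, "hand": 0}, {"tx": 0, "ty": 0, "tz": -0.3, "ax": 0, "ay": 0, "az": 0, "hand": 0}, {"tx": -0.1, "ty": 0, "tz": -0.55, "ax": 0, "ay": 0, "az": 0, "hand": 0}, {"tx": -0.2, "ty": 0, "tz": -0.8, "ax": 0, "ay": 0, "az": 0, "hand": 0}]}}

```text
time: 18.35
position: [0.5023, -0.2156, 0.2019]
orientation: [0.98, -0.201, 0.003, -0.001]
ft_force: [-0.1, 1.2, 1.7]
finger_gap: 0.0425
gripper_force: 0.0
```

```bash
python3 - <<'E'
from h import *
im,d,K,T,P=grab("wrist","pics/w8.png")
E
```

```text
(no output)
```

View pics/w8.png

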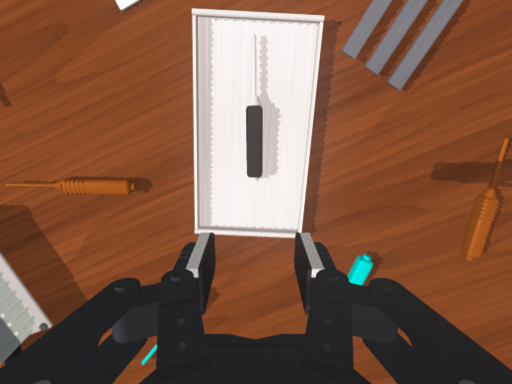

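The stylus lies flat in the tray, with its handle at pixel (254,141) and its tip at (256,36). The hand is clear of everything.

```bash
python3 -c "
from station import arm
print(arm.finish_job())"
```

```text
the job is handed in; nothing more can be done
None
```

I flipped the third rocker with the stylus tip, and depth readings showed the other five unchanged; the stylus is back lying in the tray and the job is handed in (no verdict shown) at about 18 s.

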